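Load the turntable mixer, check that it spins free, set its speed

TASK

Take the empty glass beaker off the turntable mixer and stand it on the ribbed drying mat, and stand every white sample jar on the bench upright in a seat of its own on the mixer's platform, down inside the rim. When all are loaded, give one of the platform's upright posts a brisk push and let go, so that the platform coasts round by itself (at a turn in six seconds or so, or faster, for half a second) with nothing touching it. Let it come to rest, and only then set the speed selector to its fourth click clockwise from off (off is the stop at the fully anticlockwise end), leaving everything else standing in its place.

Things in the scene. Friction and masses are not known exactly. Their poses are not given: they have to be found in the camera images.
- hub (a point): centre of the platform on its top face, about 80 mm above the bench, z up, on its vertical turning axis. The platform is an aluminium disc 274 mm across with four rimmed seats, two black finger posts and a steel hub button 40 mm across and 14 mm high. It lies on the mixer's white cabinet (310 x 400 mm, top 60 mm above the bench).
- rotor (a joint): turning angle of the platform in rad, growing anticlockwise seen from above, without stops. It turns freely (inertia about 0.025 kg m2 when loaded, bearing drag small) and, pushed to 1 to 2 rad/s (its posts then move at 0.12 to 0.23 m/s), coasts for several seconds before it stops by itself.
- seat0 (a point): centre of the floor of seat 0 on the platform's top face (z up), 86 mm from the hub; four alike seats 90 degrees apart, turning with the platform. Each has a round rim 22 mm high, 68 mm across inside and 76 mm outside, so a jar stands in it with 4 mm to spare all round. Any jar may go in any seat.
- seat1 (a point): centre of the floor of seat 1 on the platform's top face (z up), 86 mm from the hub; four alike seats 90 degrees apart, turning with the platform. Each has a round rim 22 mm high, 68 mm across inside and 76 mm outside, so a jar stands in it with 4 mm to spare all round. Any jar may go in any seat.
- seat2 (a point): centre of the floor of seat 2 on the platform's top face (z up), 86 mm from the hub; four alike seats 90 degrees apart, turning with the platform. Each has a round rim 22 mm high, 68 mm across inside and 76 mm outside, so a jar stands in it with 4 mm to spare all round. Any jar may go in any seat.
- seat3 (a point): centre of the floor of seat 3 on the platform's top face (z up), 86 mm from the hub; four alike seats 90 degrees apart, turning with the platform. Each has a round rim 22 mm high, 68 mm across inside and 76 mm outside, so a jar stands in it with 4 mm to spare all round. Any jar may go in any seat.
- post0 (a point): centre of the top of finger post 0: a black upright rod 16 mm in diameter, 115 mm tall above the platform's face, fixed to the platform 116 mm from the hub, half-way between two seats; pushing it sideways turns the platform. It stands 41 mm higher than a seated jar.
- post1 (a point): centre of the top of finger post 1: a black upright rod 16 mm in diameter, 115 mm tall above the platform's face, fixed to the platform 116 mm from the hub, half-way between two seats; pushing it sideways turns the platform. It stands 41 mm higher than a seated jar.
- jar0_center (a point): loose white plastic sample jar with a screw cap, an upright cylinder 60 mm in diameter and 74 mm tall with a shallow groove under the cap, about 160 g, heavier at the foot; this point is its centre, half-way up (37 mm above its foot), z up its axis. One of up to four alike; three or four are there (None when absent). At the start it stands on the bench to the right of the mixer.
- jar1_center (a point): loose white plastic sample jar with a screw cap, an upright cylinder 60 mm in diameter and 74 mm tall with a shallow groove under the cap, about 160 g, heavier at the foot; this point is its centre, half-way up (37 mm above its foot), z up its axis. One of up to four alike; three or four are there (None when absent). At the start it stands on the bench to the right of the mixer.
- jar2_center (a point): loose white plastic sample jar with a screw cap, an upright cylinder 60 mm in diameter and 74 mm tall with a shallow groove under the cap, about 160 g, heavier at the foot; this point is its centre, half-way up (37 mm above its foot), z up its axis. One of up to four alike; three or four are there (None when absent). At the start it stands on the bench to the right of the mixer.
- jar3_center (a point): loose white plastic sample jar with a screw cap, an upright cylinder 60 mm in diameter and 74 mm tall with a shallow groove under the cap, about 160 g, heavier at the foot; this point is its centre, half-way up (37 mm above its foot), z up its axis. One of up to four alike; three or four are there (None when absent). At the start it stands on the bench to the right of the mixer.
- beaker_center (a point): loose empty straight-sided glass beaker, 60 mm in diameter and 80 mm tall, wall 3 mm, thick base, 110 g, open end up; this point is its centre, half-way up (40 mm above its foot), z up its axis. It starts in one of the seats.
- mat: fixed square drying mat of black rubber with thin grey ribs, 130 x 130 mm, 4 mm thick, on the bench to the right of the mixer; origin at the centre of its underside, z up.
- selector (a joint): angle of the speed selector in rad, 0 at off (the anticlockwise stop), growing clockwise seen from above, to 3.14 at the other stop. It clicks into a rest position every 0.524 rad (30 degrees; 7 positions from off, marked by black ticks, the off tick twice as long); let go between two, it snaps to the nearer. It takes about 0.07 N m to turn. It starts at off or one of the first few clicks.
- selector_grip (a point): on the selector's vertical turning axis, at the height to grip; the selector is a black disc 48 mm across, on a flat grey base 72 mm across, on the left part of the mixer's deck with a grip bar 46 mm long and 14 mm wide standing 30 mm above the disc (its top 7 mm above this point, the disc's top 23 mm below it). x runs along the bar and turns with it; a white line on the bar marks its pointer end, the -x end.
- wash_bottle: white bottle with a blue cap, 68 mm across, 170 mm tall, behind the jars; leave alone. Origin at its foot.
- tip_box: blue box with a clear cover, 80 x 120 x 65 mm, to the left of the robot; leave alone. Origin at the centre of its underside.
- reagent: amber glass jar with a black cap, 80 mm across, 120 mm tall, close in front of the robot, to its right; leave alone. Origin at its foot.
There are look-alikes about, which are no part of the job. What is shaped like the part that bears beaker_center but yellow is not meant. Several things have the shape of the mat; the one meant has the colours described above.

How it is judged:
By the outcome, as a careful person would: the job done as asked, in the order asked, and still so for the second after the job is handed in, with the robot touching nothing.
Of jar0, jar1, jar2, jar3 only 3 to 4 are there at a start; the rules pass over those that are not, and their reading is None.
At some moment in a run one of jar0, jar1, jar2, jar3, beaker may be knocked a few centimetres aside while the robot is not near it.
It also fails if it takes over 210 s, if anything falls off the work surface, if the arm or the gripper's body presses on something with over 40 N, if the wrist force passes 120 N, or if a joint passes its speed limit or range.

ROBOT

A 6-joint arm with a two-finger parallel gripper is mounted at the origin on the work surface. World frame = base frame: x ahead of the robot, y to its left, z up, the work surface at z = 0. Lengths are in mm, angles in rad, forces in N, time in s.
With the tool pointing down it reaches from about 300 to 775 mm from the base axis. Payload 14.6 kg.
Tool frame: the origin (TCP) lies midway between the tips of the shut fingers; the grasp point (between the pads) lies 19 mm behind it (manip.hold_point_z is the distance from the TCP to the grasp point, in mm); z points along the fingers, y is the direction in which the jaws open and shut (so a half turn about z gives the same grasp; the last joint's range is limited). The gripper opens to 94 mm and grips with 3 to 60 N. Pads are 16 mm wide; open, the fingers measure 119 mm over their backs; the gripper's body (75 mm by 177 mm) begins 78 mm behind the grasp point.
Start: joints at [-1.416, 0.3, 1.521, -0, 1.321, -0.067], TCP at [120.986, -536.518, 205.446] pointing down, gripper open.
Joint ranges: [-3.03, 3.03], [-0.79, 2.21], [0.23, 2.52], [-1.04, 4.18], [0, 3.07], [-2.55, 2.55]. Speed limits (rad/s): [2.22, 2.22, 2.57, 3.14, 3.14, 3.14].

INTERFACE

Orientations are given as [roll, pitch, yaw] about the fixed x, y, z axes, in that order (R = Rz(yaw) Ry(pitch) Rx(roll)).
In Python, from cell import manip gives the robot as it stands.
- The arm moves only by the shell command python3 -m crank 'ROWS' [OPENING] [FORCE]. ROWS is JSON, a list of rows, each an object with "offset": the shift along the world's x, y, z in m, a list of three; "spin": the turn about the world's z in degrees. In form: [{"offset": [dx, dy, dz], "spin": spin}, ...]. A call has exactly 8 rows; each row is the pose to reach, as a shift and turn from the pose measured when the call began; what a row does not reach only later rows make up. A row lasts 1/12 s, in which the tool goes at most 41.7 mm and 7.16 degrees, less where a joint would pass 70% of its speed; a pose out of reach is approached as far as the arm can. A call with a gripper value outside its range is refused whole. OPENING is the opening, from 0 (shut) to 1 (fully open), set as the call begins (- or left out, the last holds). The fingers move at their own pace and stop on an object; FORCE is the grip in N (left out, the last holds). Time passes only in rows, so rows that repeat a pose let the fingers close, or fill a call up. It gives the time, the measured TCP pose, the force and the opening at its end, in the units of the state.
- manip.read_state(): the state, without advancing time (a new reading comes with each control period).
- manip.camera(name): name is "scene" or "top"; returns a dict with "pixels" (384x512x3 uint8, red, green, blue), "fx", "fy", "cx", "cy" (pixels), "extrinsics" (4x4, takes a point from world to camera coordinates). Camera axes: x right, y down, z forward; pixel columns grow to the right and rows downward; lengths in mm; the calibration is good to about 2 mm. A picture is of the moment at which its call begins. There is no depth.
- manip.sign_off(): hands the job in, once; it reports no verdict.
Trained networks look in a picture, given as the dict that the camera call returned (one of the last four; its "shot" number tells which), for a name from the list of things; names that differ only in an ending like _2 or _b are one class to them, and where a whole thing is asked for, a point or a joint stands for the part that bears it (a point fixed in the world has none). Each returns a list of dicts, best first, with "conf" (0 to 1); they miss things now and then, are a little off and sometimes report something else, mostly with a low value. They report only what shows in the picture. A call takes as long as a camera call. They do not tell look-alikes from the thing itself.
- manip.search_frame(picture, name): "location" ([x, y, z] in mm, in world coordinates, good to about 4 mm: the middle of the surface that is visible of it).
- manip.masks_of(picture, name): "mask" (384x512 bool, what is visible of it).
The state is a dict: "clock": time; "joints": joint angles; "qd": joint speeds; "effort": joint torques, N m; "eef_pos": TCP position; "eef_rot": TCP orientation; "wrist_force": force on the tool from outside, world axes, zero at the start; "moment": the same for the moment, N m; "finger_gap": finger opening in mm.
Only numpy, scipy, OpenCV 4.12 (cv2) and the standard library are available. Lean on these libraries where they do the work, as an engineer would, in place of code of your own. Each camera call takes 0.05 s, during which the arm holds its last target. There are 200 camera calls.

## Working session

There is one attempt and no reset: what is moved stays moved. The work goes in short steps, Python scripts to look and compute and a shell command to move; the robot and the scene stay as the last step left them, time stands still between calls to the robot, and variables do not carry over. Pictures are saved under pics/ and viewed, about 12 in all and at most 16, crops included, and the job is handed in when it is done.

```bash
ls; mkdir -p pics
python3 - <<'E'
from cell import manip
import cv2
s=manip.read_state();print(s['clock'],s['eef_pos'],s['eef_rot'],s['finger_gap'])
for n in('scene','top'):
    p=manip.camera(n);cv2.imwrite(f'pics/{n}0.png',p['pixels'][:,:,::-1])
    print(n,p['fx'],p['cx'],p['extrinsics'])
    for k in('jar0_center','beaker_center','mat','hub','post0','seat0','selector_grip','wash_bottle','reagent'):
        print(k,[(round(d['conf'],2),[round(float(v)) for v in d['location']]) for d in manip.search_frame(p,k)][:7])
E
```

```text
pics
0.0 [ 120.96172642 -536.2658818   204.88382822] [-3.14043268e+00 -9.81961352e-05  2.21802924e-01] 93.98526156002016
scene 443.65866086615455 256.27771316616685 [[-3.21207407e-01  9.46985799e-01  6.61039891e-03  1.34309068e+02]
 [ 6.70511015e-01  2.32348407e-01 -7.04577317e-01 -2.54004272e+02]
 [-6.68760630e-01 -2.21883108e-01 -7.09596439e-01  1.86486485e+03]
 [ 0.00000000e+00  0.00000000e+00  0.00000000e+00  1.00000000e+00]]
jar0_center [(0.73, [640, -153, 68])]
beaker_center [(0.72, [493, 59, 136]), (0.64, [493, -161, 50]), (0.38, [455, 289, 82]), (0.37, [575, 112, 82])]
mat [(0.94, [472, -313, 8]), (0.92, [284, -412, 2])]
hub [(0.77, [571, 116, 78]), (0.37, [488, 63, 138])]
post0 [(0.8, [574, 113, 80]), (0.6, [568, -409, 62]), (0.51, [456, 290, 86]), (0.24, [326, 453, 64])]
seat0 [(0.83, [573, 111, 83]), (0.16, [457, 288, 86])]
selector_grip [(0.64, [457, 286, 84]), (0.43, [755, -246, 100]), (0.32, [491, 66, 135])]
wash_bottle [(0.58, [758, -245, 99])]
reagent [(0.6, [454, 290, 87]), (0.58, [314, -190, 86])]
top 385.9988013080063 253.5274660775244 [[-5.84948709e-03 -9.99901311e-01  1.27730754e-02  7.75384294e-02]
 [-9.89718757e-01  3.96354260e-03 -1.42972275e-01  5.23863758e+02]
 [ 1.42907539e-01 -1.34780668e-02 -9.89644268e-01  1.24604689e+03]
 [ 0.00000000e+00  0.00000000e+00  0.00000000e+00  1.00000000e+00]]
jar0_center [(0.88, [622, -163, 76]), (0.64, [554, 109, 81])]
beaker_center [(0.54, [478, -166, 17])]
mat [(0.78, [469, -317, 8]), (0.66, [479, 65, 87]), (0.62, [285, -410, 2]), (0.28, [553, 107, 82])]
hub [(0.6, [553, 111, 81])]
post0 [(0.89, [561, 112, 77]), (0.47, [450, 279, 70])]
seat0 [(0.73, [559, 114, 78])]
selector_grip [(0.46, [450, 287, 73])]
wash_bottle [(0.58, [726, -253, 109]), (0.29, [554, 110, 78])]
reagent [(0.67, [300, -190, 119]), (0.47, [558, 113, 79]), (0.25, [553, -410, 80])]
```

View pics/scene0.png

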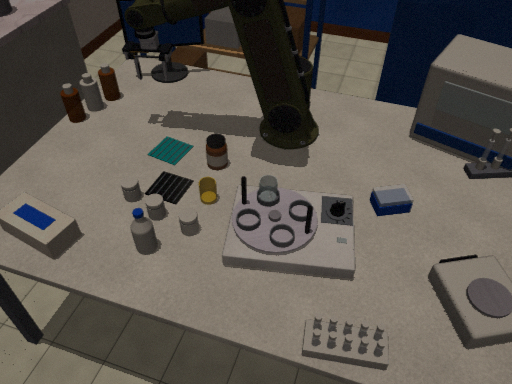

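View pics/top0.png

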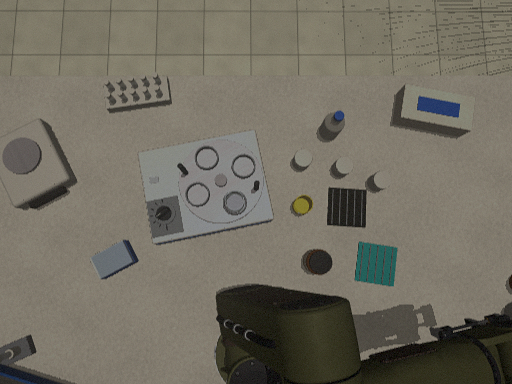

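```bash
cat > h.py <<'E'
import numpy as np, cv2
from cell import manip
from scipy.optimize import least_squares
def proj(p,P):
    P=np.atleast_2d(P).astype(float); E=p['extrinsics']
    c=P@E[:3,:3].T+E[:3,3]
    return np.c_[p['fx']*c[:,0]/c[:,2]+p['cx'],p['fy']*c[:,1]/c[:,2]+p['cy']]
def unproj(p,u,v,z):
    E=p['extrinsics'];R=E[:3,:3];o=-R.T@E[:3,3]
    d=R.T@np.array([(u-p['cx'])/p['fx'],(v-p['cy'])/p['fy'],1]);return o+d*(z-o[2])/d[2]
A=np.linspace(0,2*np.pi,48,endpoint=False)
def circ(x,y,z,r): return np.c_[x+r*np.cos(A),y+r*np.sin(A),z+0*A]
def silh(p,x,y,z0,h,r):
    return cv2.convexHull(proj(p,np.r_[circ(x,y,z0,r),circ(x,y,z0+h,r)]).astype(np.float32))[:,0]
def cent(c):
    m=cv2.moments(c.astype(np.float32));return np.array([m['m10'],m['m01']])/m['m00']
def fitcyl(obs,z0,h,r):
    "obs: list of (picture, centroid)"
    p,c=obs[0];g=unproj(p,*c,z0+h/2)[:2]
    f=lambda q:np.concatenate([cent(silh(p,*q,z0,h,r))-c for p,c in obs])
    s=least_squares(f,g);return s.x,np.abs(s.fun).max()
def blobs(p,name,minc=.3):
    out=[]
    for d in manip.masks_of(p,name):
        m=d['mask'];
        if d['conf']<minc or m.sum()<15: continue
        v,u=np.nonzero(m);out.append((round(d['conf'],2),np.array([u.mean()+0.,v.mean()]),int(m.sum()),m))
    return out
def save(p,fn,x0,y0,w,h,k,pts=()):
    im=cv2.resize(p['pixels'][y0:y0+h,x0:x0+w,::-1],None,fx=k,fy=k,interpolation=cv2.INTER_CUBIC)
    for u,v in pts: cv2.circle(im,(int((u-x0+.5)*k),int((v-y0+.5)*k)),1,(0,0,255),-1)
    cv2.imwrite(fn,im)
E
python3 - <<'E'
from h import *
for n,b in(('scene',(220,165,140,110)),('top',(135,120,145,130))):
    p=manip.camera(n)
    k=5; save(p,f'pics/{n}1.png',*b,k)
    for nm in('jar0_center','beaker_center','mat','selector_grip','post0','hub','seat0'):
        for c,uv,a,m in blobs(p,nm):
            print(n,nm,c,uv.round(1),a)
E
python3 - <<'E'
import cv2,numpy as np
a=cv2.imread('pics/scene1.png');b=cv2.imread('pics/top1.png')
print(a.shape,b.shape)
h=max(a.shape[0],b.shape[0]);
f=lambda i:cv2.copyMakeBorder(i,0,h-i.shape[0],0,0,0)
c=np.hstack([f(a),f(b)]);s=800/c.shape[1];print(s)
E
```

```text
scene jar0_center 0.62 [188.9 220.9] 478
scene jar0_center 0.35 [131.  188.4] 390
scene beaker_center 0.91 [207.6 190.2] 438
scene beaker_center 0.79 [267.5 187.2] 398
scene mat 0.85 [169.9 186.8] 868
scene mat 0.83 [170.6 150.1] 678
scene mat 0.48 [337.7 208.8] 182
scene selector_grip 0.56 [337.9 208.4] 168
scene post0 0.89 [274.1 220.3] 4299
scene hub 0.85 [274.  220.2] 4213
scene seat0 0.92 [274.1 220.3] 4371
top jar0_center 0.57 [331.8 124.8] 523
top beaker_center 0.87 [234.3 200.4] 353
top beaker_center 0.64 [302.3 204. ] 288
top mat 0.97 [346.6 206.7] 1460
top mat 0.72 [375.3 263.2] 1575
top selector_grip 0.66 [163.2 212.5] 163
top post0 0.67 [219.5 179.2] 5305
top hub 0.64 [219.5 179.4] 5117
top seat0 0.96 [219.4 179.1] 5304
(550, 700, 3) (650, 725, 3)
0.5614035087719298
```

View pics/top1.png

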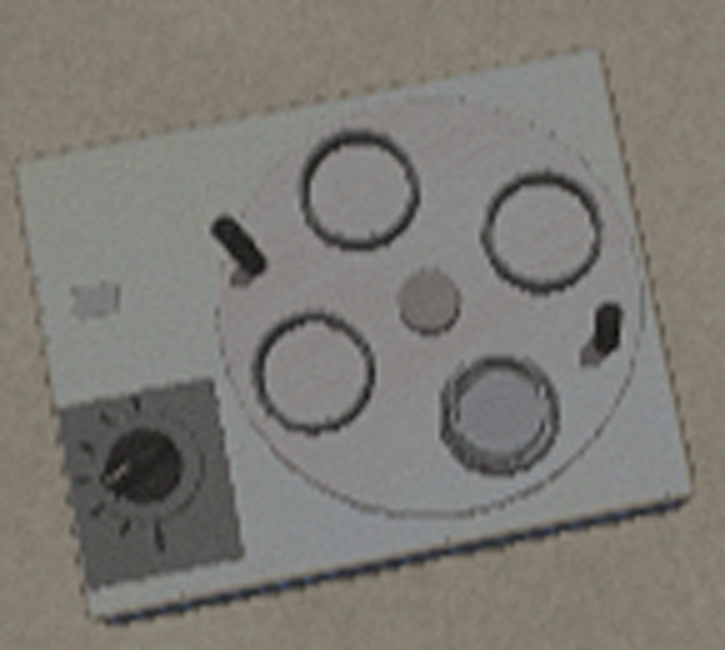

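View pics/scene1.png

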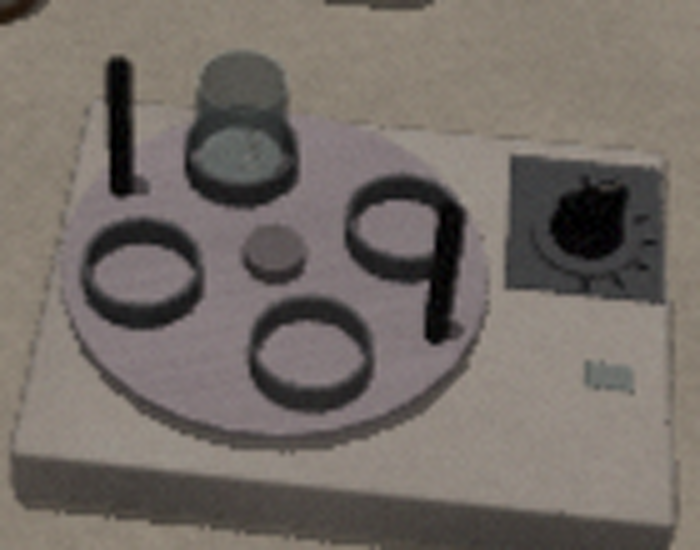

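```bash
cat > plat.py <<'E'
from h import *
def fitplat(obs,x0=(556,112,0)):
    "obs: (picture, seat index 0..3 or 'h', uv)"
    def f(q):
        r=[]
        for p,s,uv in obs:
            if s=='h': c=cent(silh(p,q[0],q[1],80,14,20))
            else:
                a=q[2]+s*np.pi/2; c=cent(silh(p,q[0]+86*np.cos(a),q[1]+86*np.sin(a),80,22,38))
            r.append(c-uv)
        return np.concatenate(r)
    s=least_squares(f,x0); return s.x,s.fun.reshape(-1,2)
E
python3 - <<'E'
from plat import *
S=manip.camera('scene');T=manip.camera('top')
t=lambda u,v:np.array([u/5+135-.5,v/5+120-.5]); s=lambda u,v:np.array([u/5+220-.5,v/5+165-.5])
def ob(T,S): return T
# seat order anticlockwise from above: start with far-left (360,190)=a, then (315,373), beaker, (541,232)
to=[(T,0,t(360,190)),(T,1,t(315,373)),(T,2,t(500,415)),(T,3,t(541,232)),(T,'h',t(430,300))]
so=[(S,0,s(312,353)),(S,1,s(402,228)),(S,3,s(143,273)),(S,'h',s(275,254))]
for o in(to,so,to+so):
    q,r=fitplat(o,(556,112,.4));print(q.round(2),np.rad2deg(q[2]).round(1),np.abs(r).max().round(2))
print((r).round(1).tolist())
x,y,a=q
for k in range(4):print('seat',k,(x+86*np.cos(a+k*np.pi/2)).round(1),(y+86*np.sin(a+k*np.pi/2)).round(1))
# beaker
Tb=fitcyl([(T,np.array([234.3,200.4])),(S,np.array([267.5,187.2]))],80,80,30);print('beaker',Tb)
# white jars: threshold local
for p,b in((T,(290,145,395,195)),(S,(115,172,205,238))):
    x0,y0,x1,y1=b;g=p['pixels'][y0:y1,x0:x1].astype(int)
    bg=np.median(g.reshape(-1,3),0);print(bg, g.reshape(-1,3).max(0))
    print('sel',0)
save(T,'pics/jt.png',285,140,110,90,5);save(S,'pics/js.png',110,165,110,75,5)
a=cv2.imread('pics/jt.png');b=cv2.imread('pics/js.png');cv2.imwrite('pics/j.png',cv2.resize(np.vstack([a[:275],b[:]]),None,fx=.9,fy=.9))
# selector
u=t(147,467);print('selector top',unproj(T,*u,90)); print('sc',unproj(S,*s(588,222),90))
E
```

```text
[549.32 104.11   0.56] 32.0 0.51
[550.43 105.5    0.56] 32.1 0.57
[549.51 104.32   0.55] 31.8 0.49
[[-0.2, -0.1], [-0.5, -0.2], [-0.1, -0.1], [0.4, -0.2], [-0.2, 0.4], [-0.5, -0.3], [0.3, -0.3], [-0.3, -0.4], [-0.3, -0.3]]
seat 0 622.6 149.6
seat 1 504.2 177.4
seat 2 476.4 59.0
seat 3 594.8 31.2
beaker (array([477.25923942,  58.27725022]), np.float64(1.7149050644220267))
[132. 125. 112.] [145 145 128]
sel 0
[133. 123. 111.] [147 138 125]
sel 0
selector top [444.39414226 281.16774458  90.        ]
sc [461.0157188 288.7408768  90.       ]
```

View pics/j.png

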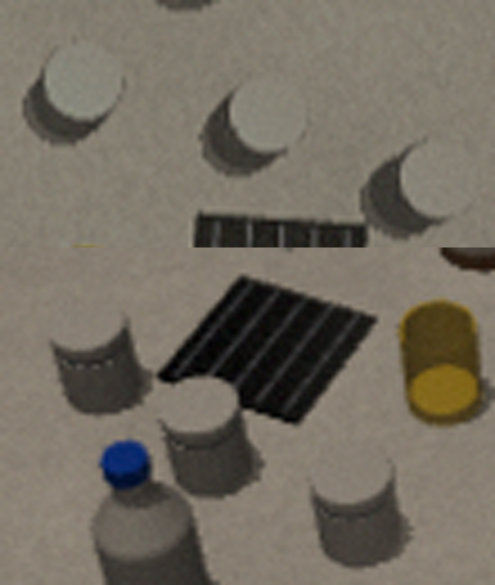

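Run:
```python
from h import *
T=manip.camera('top');S=manip.camera('scene')
t=lambda x,y:(x/4.5+285-.5,y/4.5+140-.5); s=lambda x,y:(x/4.5+110-.5,(y-247.5)/4.5+165-.5)
for a,b in(((83,83),(352,472)),((268,115),(200,404)),((437,180),(91,322))):
    print('jar',unproj(T,*t(*a),74).round(1),unproj(S,*s(*b),74).round(1))
m=[b for b in blobs(T,'mat')];print('mat',[(c,unproj(T,*uv,4).round(1)) for c,uv,_,_ in m])
print('yellow',unproj(T,302.3,204,40))
save(T,'pics/sel.png',145,190,45,50,12)
save(S,'pics/sels.png',315,190,45,50,12)
a=cv2.imread('pics/sel.png');b=cv2.imread('pics/sels.png');cv2.imwrite('pics/sel2.png',cv2.resize(np.hstack([a,b]),(800,444)))
```

```text
jar [ 623.9 -164.5   74. ] [ 627.1 -162.8   74. ]
jar [ 599.7 -298.6   74. ] [ 602.5 -297.4   74. ]
jar [ 551.4 -419.4   74. ] [ 551.9 -417.8   74. ]
mat [(0.85, array([ 470.8, -317.6,    4. ])), (0.66, array([ 280.5, -408.7,    4. ]))]
yellow [ 475.97749931 -163.52641016   40.        ]
```

View pics/sel2.png

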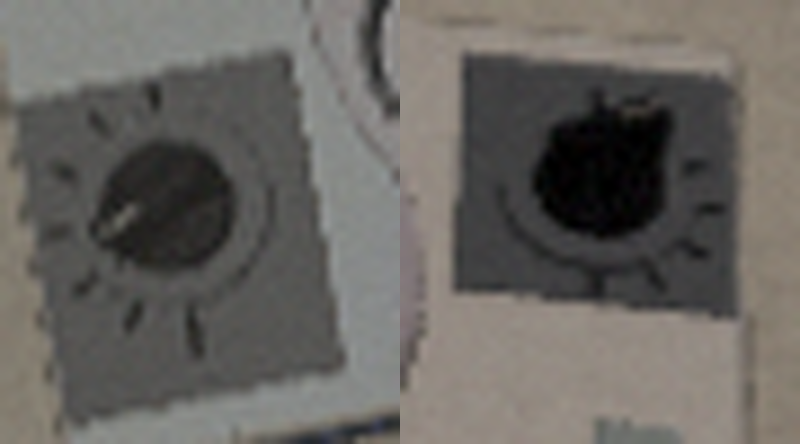

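```bash
python3 -m crank '[{"offset":[0.0,0.0,0.04],"spin":-6},{"offset":[0.02,0.03,0.04],"spin":-12.7},{"offset":[0.04,0.067,0.04],"spin":-12.7},{"offset":[0.06,0.1,0.04],"spin":-12.7},{"offset":[0.08,0.134,0.04],"spin":-12.7},{"offset":[0.1,0.168,0.04],"spin":-12.7},{"offset":[0.12,0.2,0.04],"spin":-12.7},{"offset":[0.14,0.235,0.04],"spin":-12.7}]' 1 15
```

```text
clock: 2.72
eef_pos: [261.4, -300.0, 245.6]
eef_rot: [3.141, -0.0, -0.0]
wrist_force: [0.3, -0.5, -0.1]
finger_gap: 94.0
```

```bash
python3 -m crank '[{"offset":[0.02,0.033,0],"spin":0},{"offset":[0.04,0.067,0],"spin":0},{"offset":[0.06,0.1,0],"spin":0},{"offset":[0.08,0.134,0],"spin":0},{"offset":[0.1,0.167,0],"spin":0},{"offset":[0.12,0.2,0],"spin":0},{"offset":[0.14,0.234,0],"spin":0},{"offset":[0.16,0.267,0],"spin":0}]' 1 15
python3 -m crank '[{"offset":[0.02,0.033,0],"spin":0},{"offset":[0.04,0.067,0],"spin":0},{"offset":[0.055,0.092,0],"spin":0},{"offset":[0.055,0.092,0],"spin":0},{"offset":[0.055,0.092,-0.025],"spin":0},{"offset":[0.055,0.092,-0.025],"spin":0},{"offset":[0.055,0.092,-0.025],"spin":0},{"offset":[0.055,0.092,-0.025],"spin":0}]' 1 15
python3 - <<'E'
from h import *
S=manip.camera('scene');save(S,'pics/b1.png',200,110,130,130,5)
E
```

```text
clock: 3.38
eef_pos: [422.0, -30.9, 245.9]
eef_rot: [3.141, -0.001, -0.0]
wrist_force: [0.1, -1.5, 1.2]
finger_gap: 94.1
clock: 4.05
eef_pos: [477.1, 60.6, 221.8]
eef_rot: [3.141, -0.002, -0.001]
wrist_force: [0.2, 0.2, 1.0]
finger_gap: 94.0
```

View pics/b1.png

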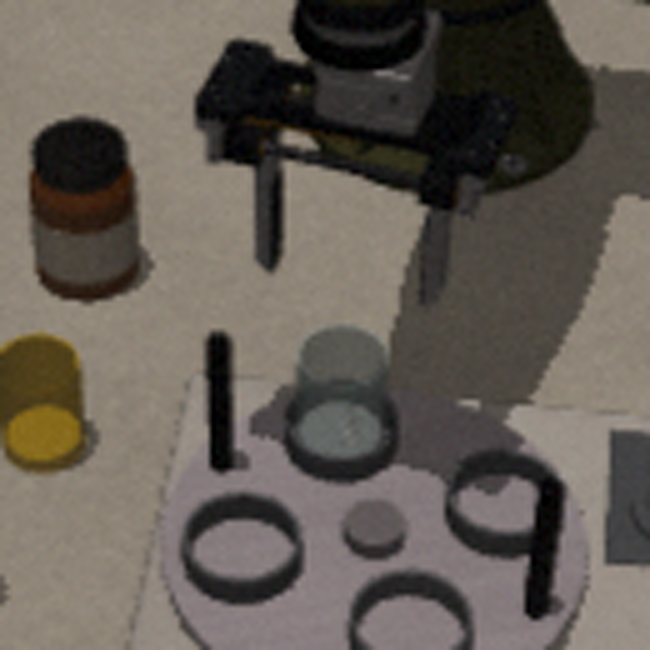

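```bash
python3 -m crank '[{"offset":[-0.001,-0.001,-0.03],"spin":0},{"offset":[-0.001,-0.001,-0.06],"spin":0},{"offset":[-0.001,-0.001,-0.09],"spin":0},{"offset":[-0.001,-0.001,-0.112],"spin":0},{"offset":[-0.001,-0.001,-0.112],"spin":0},{"offset":[-0.001,-0.001,-0.112],"spin":0},{"offset":[-0.001,-0.001,-0.112],"spin":0},{"offset":[-0.001,-0.001,-0.112],"spin":0}]' 1 15
python3 -m crank '[{"offset":[0,0,0],"spin":0},{"offset":[0,0,0],"spin":0},{"offset":[0,0,0],"spin":0},{"offset":[0,0,0],"spin":0},{"offset":[0,0,0],"spin":0},{"offset":[0,0,0],"spin":0},{"offset":[0,0,0],"spin":0},{"offset":[0,0,0],"spin":0}]' 0.4 15
```

```text
clock: 4.77
eef_pos: [477.3, 59.5, 112.0]
eef_rot: [3.141, -0.006, -0.001]
wrist_force: [-0.5, -0.1, 0.9]
finger_gap: 93.5
clock: 5.43
eef_pos: [477.3, 59.5, 112.1]
eef_rot: [3.141, -0.006, -0.001]
wrist_force: [-0.7, -0.1, 2.7]
finger_gap: 60.6
```

```bash
python3 -m crank '[{"offset":[0,0,0.01],"spin":0},{"offset":[0,0,0.03],"spin":0},{"offset":[0,0,0.055],"spin":0},{"offset":[0,0,0.08],"spin":0},{"offset":[0,0,0.105],"spin":0},{"offset":[0,0,0.125],"spin":0},{"offset":[0,0,0.14],"spin":0},{"offset":[0,0,0.14],"spin":0}]' - 15
python3 -m crank '[{"offset":[0,-0.01,0],"spin":0},{"offset":[0,-0.03,0],"spin":0},{"offset":[0,-0.06,0],"spin":0},{"offset":[0,-0.09,0],"spin":0},{"offset":[0,-0.12,0],"spin":0},{"offset":[0,-0.15,0],"spin":0},{"offset":[-0.003,-0.18,0],"spin":0},{"offset":[-0.006,-0.21,0],"spin":0}]' - 15
python3 -m crank '[{"offset":[0,-0.03,0],"spin":0},{"offset":[0,-0.06,-0.01],"spin":0},{"offset":[0,-0.09,-0.03],"spin":0},{"offset":[0,-0.12,-0.05],"spin":0},{"offset":[0,-0.145,-0.08],"spin":0},{"offset":[0,-0.16,-0.11],"spin":0},{"offset":[0,-0.167,-0.13],"spin":0},{"offset":[0,-0.167,-0.15],"spin":0}]' - 15
```

```text
clock: 6.1
eef_pos: [478.1, 59.6, 255.6]
eef_rot: [3.141, -0.011, -0.001]
wrist_force: [0.1, -0.5, -0.6]
finger_gap: 60.4
clock: 6.77
eef_pos: [471.1, -152.3, 254.3]
eef_rot: [-3.141, -0.009, -0.001]
wrist_force: [0.8, 0.5, -1.2]
finger_gap: 60.9
clock: 7.43
eef_pos: [469.4, -320.8, 101.3]
eef_rot: [-3.139, -0.006, -0.003]
wrist_force: [1.1, -0.7, -0.7]
finger_gap: 60.7
```

```bash
python3 -m crank '[{"offset":[0.001,0.003,-0.015],"spin":0},{"offset":[0.001,0.003,-0.03],"spin":0},{"offset":[0.001,0.003,-0.045],"spin":0},{"offset":[0.001,0.003,-0.055],"spin":0},{"offset":[0.001,0.003,-0.06],"spin":0},{"offset":[0.001,0.003,-0.063],"spin":0},{"offset":[0.001,0.003,-0.065],"spin":0},{"offset":[0.001,0.003,-0.065],"spin":0}]' - 15
python3 -m crank '[{"offset":[0,0,-0.001],"spin":0},{"offset":[0,0,-0.001],"spin":0},{"offset":[0,0,-0.001],"spin":0},{"offset":[0,0,-0.001],"spin":0},{"offset":[0,0,-0.001],"spin":0},{"offset":[0,0,-0.001],"spin":0},{"offset":[0,0,-0.001],"spin":0},{"offset":[0,0,-0.001],"spin":0}]' - 15
```

```text
clock: 8.1
eef_pos: [470.6, -318.0, 36.6]
eef_rot: [-3.14, -0.007, -0.003]
wrist_force: [-0.8, -0.1, -0.7]
finger_gap: 60.5
clock: 8.77
eef_pos: [470.9, -318.2, 36.1]
eef_rot: [-3.14, -0.008, -0.003]
wrist_force: [0.1, 0.0, 5.6]
finger_gap: 60.8
```

```bash
python3 -m crank '[{"offset":[0,0,0],"spin":0},{"offset":[0,0,0],"spin":0},{"offset":[0,0,0],"spin":0},{"offset":[0,0,0],"spin":0},{"offset":[0,0,0.02],"spin":0},{"offset":[0,0,0.05],"spin":0},{"offset":[0,0,0.08],"spin":0},{"offset":[0,0,0.11],"spin":0}]' 1 15
cat > look.py <<'E'
from plat import *
def ring(p,x,y,a):
    "refine platform by radial dark-edge? -> draw overlay instead"
    P=[]
    for k in range(4):
        b=a+k*np.pi/2
        P+=list(proj(p,circ(x+86*np.cos(b),y+86*np.sin(b),102,38)))
    return P
def overlay(p,fn,box,k,plat=None,cyls=()):
    pts=list(ring(p,*plat)) if plat is not None else []
    for x,y,z0,h,r in cyls: pts+=list(proj(p,circ(x,y,z0+h,r)))+list(proj(p,circ(x,y,z0,r)))
    save(p,fn,*box,k,pts)
PL=(549.5,104.3,np.deg2rad(31.8))
E
python3 - <<'E'
from look import *
S=manip.camera('scene')
overlay(S,'pics/o1.png',(110,160,215,115),3.7,PL,[(625.5,-163.7,0,74,30),(600.8,-298,0,74,30),(551.6,-418.6,0,74,30),(471,-318,4,80,30)])
E
```

```text
clock: 9.43
eef_pos: [470.6, -318.0, 147.2]
eef_rot: [-3.14, -0.007, -0.003]
wrist_force: [-0.5, -0.8, 0.5]
finger_gap: 93.8
```

View pics/o1.png

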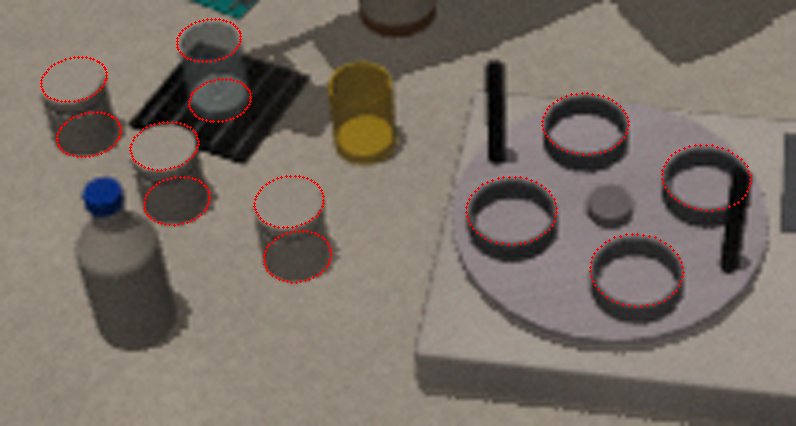

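```bash
python3 -m crank '[{"offset":[0.02,0.02,0.0],"spin":0},{"offset":[0.045,0.045,0],"spin":0},{"offset":[0.07,0.07,0],"spin":0},{"offset":[0.095,0.095,0],"spin":0},{"offset":[0.12,0.12,0],"spin":0},{"offset":[0.14,0.14,0],"spin":0},{"offset":[0.155,0.154,0],"spin":0},{"offset":[0.155,0.154,0],"spin":0}]' 1 15
python3 -m crank '[{"offset":[0,0,-0.02],"spin":0},{"offset":[0,0,-0.045],"spin":0},{"offset":[0,0,-0.07],"spin":0},{"offset":[0,0,-0.095],"spin":0},{"offset":[0,0,-0.115],"spin":0},{"offset":[0,0,-0.119],"spin":0},{"offset":[0,0,-0.119],"spin":0},{"offset":[0,0,-0.119],"spin":0}]' 1 15
```

```text
clock: 10.15
eef_pos: [629.2, -162.4, 152.8]
eef_rot: [3.139, -0.013, 0.0]
wrist_force: [-0.4, -0.5, -0.6]
finger_gap: 93.7
clock: 10.82
eef_pos: [629.5, -162.9, 34.8]
eef_rot: [3.138, -0.014, 0.0]
wrist_force: [0.4, 0.9, 1.0]
finger_gap: 93.9
```

```bash
python3 -m crank '[{"offset":[-0.004,0,-0.006],"spin":0},{"offset":[-0.004,0,-0.006],"spin":0},{"offset":[-0.004,0,-0.006],"spin":0},{"offset":[-0.004,0,-0.006],"spin":0},{"offset":[-0.004,0,-0.006],"spin":0},{"offset":[-0.004,0,-0.006],"spin":0},{"offset":[-0.004,0,-0.006],"spin":0},{"offset":[-0.004,0,-0.006],"spin":0}]' 1 15
python3 -m crank '[{"offset":[0,0,0],"spin":0},{"offset":[0,0,0],"spin":0},{"offset":[0,0,0],"spin":0},{"offset":[0,0,0],"spin":0},{"offset":[0,0,0],"spin":0},{"offset":[0,0,0],"spin":0},{"offset":[0,0,0],"spin":0},{"offset":[0,0,0],"spin":0}]' 0.4 20
```

```text
clock: 11.48
eef_pos: [625.6, -162.8, 28.9]
eef_rot: [3.138, -0.014, 0.0]
wrist_force: [-0.8, 0.8, -0.1]
finger_gap: 93.8
clock: 12.15
eef_pos: [625.6, -162.9, 29.0]
eef_rot: [3.138, -0.015, 0.0]
wrist_force: [0.5, -1.4, -0.2]
finger_gap: 59.6
```

```bash
python3 -m crank '[{"offset":[0,0,0.01],"spin":0},{"offset":[0,0,0.03],"spin":0},{"offset":[0,0,0.06],"spin":0},{"offset":[0,0,0.09],"spin":0},{"offset":[0,0,0.12],"spin":0},{"offset":[0,0,0.15],"spin":0},{"offset":[0,0,0.18],"spin":0},{"offset":[0,0,0.21],"spin":0}]' - 20
python3 -m crank '[{"offset":[0,0.01,0],"spin":0},{"offset":[0,0.03,0],"spin":0},{"offset":[0,0.06,0],"spin":0},{"offset":[0,0.09,0],"spin":0},{"offset":[0,0.12,0],"spin":0},{"offset":[0,0.15,0],"spin":0},{"offset":[0,0.18,0],"spin":0},{"offset":[0,0.2,0],"spin":0}]' - 20
python3 -m crank '[{"offset":[0,0.01,0],"spin":0},{"offset":[0,0.03,0],"spin":0},{"offset":[0,0.06,0],"spin":0},{"offset":[0,0.085,0],"spin":0},{"offset":[0,0.105,0],"spin":0},{"offset":[0,0.112,0],"spin":0},{"offset":[0,0.112,0],"spin":0},{"offset":[0,0.112,0],"spin":0}]' - 20
```

```text
clock: 12.82
eef_pos: [625.2, -162.7, 241.1]
eef_rot: [3.138, -0.015, 0.0]
wrist_force: [0.3, -0.5, -3.0]
finger_gap: 59.7
clock: 13.48
eef_pos: [624.4, 40.3, 240.7]
eef_rot: [3.139, -0.014, 0.002]
wrist_force: [0.4, -0.2, -1.6]
finger_gap: 59.5
clock: 14.15
eef_pos: [624.3, 151.6, 240.4]
eef_rot: [3.138, -0.013, 0.002]
wrist_force: [0.0, 0.0, -1.6]
finger_gap: 60.0
```

```bash
python3 -m crank '[{"offset":[-0.002,-0.002,-0.02],"spin":0},{"offset":[-0.002,-0.002,-0.045],"spin":0},{"offset":[-0.002,-0.002,-0.07],"spin":0},{"offset":[-0.002,-0.002,-0.09],"spin":0},{"offset":[-0.002,-0.002,-0.1],"spin":0},{"offset":[-0.002,-0.002,-0.1],"spin":0},{"offset":[-0.002,-0.002,-0.1],"spin":0},{"offset":[-0.002,-0.002,-0.1],"spin":0}]' - 20
python3 - <<'E'
from look import *
S=manip.camera('scene');s=manip.read_state()['eef_pos'];print(s)
save(S,'pics/o2.png',215,150,130,110,6,list(ring(S,*PL))+list(proj(S,circ(s[0],s[1],s[2]-29,30)))+list(proj(S,circ(s[0],s[1],s[2]+45,30))))
E
```

```text
clock: 14.82
eef_pos: [623.1, 149.3, 142.2]
eef_rot: [3.139, -0.015, 0.001]
wrist_force: [1.0, -0.2, -1.9]
finger_gap: 59.7
[623.06772499 149.43247921 142.18344159]
```

View pics/o2.png

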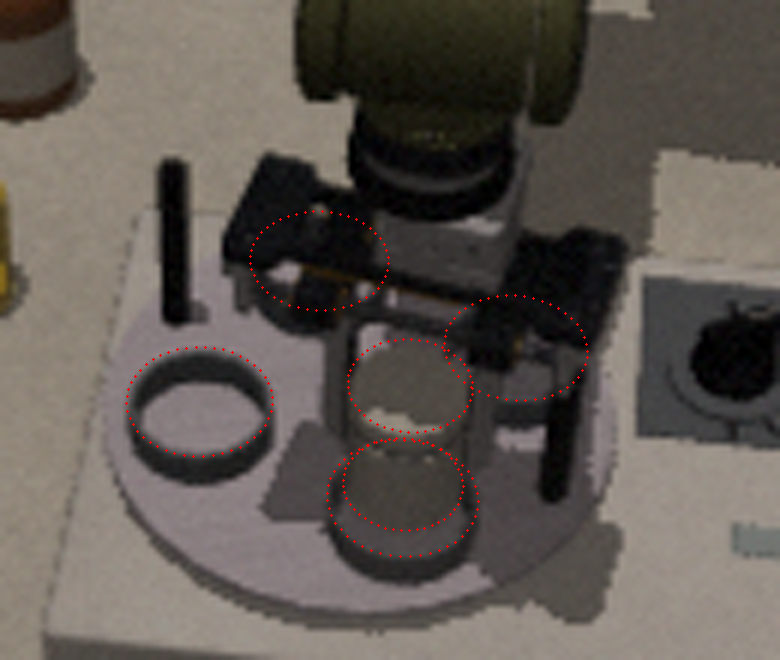

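```bash
python3 -m crank '[{"offset":[0,0,-0.006],"spin":0},{"offset":[0,0,-0.012],"spin":0},{"offset":[0,0,-0.018],"spin":0},{"offset":[0,0,-0.024],"spin":0},{"offset":[0,0,-0.028],"spin":0},{"offset":[0,0,-0.031],"spin":0},{"offset":[0,0,-0.033],"spin":0},{"offset":[0,0,-0.033],"spin":0}]' - 20
python3 -m crank '[{"offset":[0,0,-0.001],"spin":0},{"offset":[0,0,-0.001],"spin":0},{"offset":[0,0,-0.001],"spin":0},{"offset":[0,0,-0.001],"spin":0},{"offset":[0,0,-0.001],"spin":0},{"offset":[0,0,-0.001],"spin":0},{"offset":[0,0,-0.001],"spin":0},{"offset":[0,0,-0.001],"spin":0}]' - 20
```

```text
clock: 15.53
eef_pos: [623.2, 149.4, 109.2]
eef_rot: [3.139, -0.016, 0.001]
wrist_force: [0.2, 0.5, -2.8]
finger_gap: 59.7
clock: 16.2
eef_pos: [623.5, 149.4, 108.9]
eef_rot: [3.139, -0.017, 0.001]
wrist_force: [-1.8, -1.7, 6.8]
finger_gap: 59.9
```

```bash
python3 -m crank '[{"offset":[0,0,0],"spin":0},{"offset":[0,0,0],"spin":0},{"offset":[0,0,0],"spin":0},{"offset":[0,0,0],"spin":0},{"offset":[0,0,0.02],"spin":0},{"offset":[0,0,0.05],"spin":0},{"offset":[0,0,0.08],"spin":0},{"offset":[0,0,0.1],"spin":0}]' 0.85 20
python3 -m crank '[{"offset":[0,-0.02,0],"spin":0},{"offset":[-0.003,-0.055,0],"spin":0},{"offset":[-0.006,-0.09,0],"spin":0},{"offset":[-0.009,-0.125,0],"spin":0},{"offset":[-0.012,-0.16,0],"spin":0},{"offset":[-0.015,-0.195,0],"spin":0},{"offset":[-0.018,-0.23,0],"spin":0},{"offset":[-0.02,-0.265,0],"spin":0}]' 1 20
python3 - <<'E'
from look import *
S=manip.camera('scene')
overlay(S,'pics/o3.png',(110,160,215,115),3.7,PL,[(623.2,149.4,80,74,30),(600.8,-298,0,74,30),(551.6,-418.6,0,74,30),(471,-318,4,80,30)])
E
```

```text
clock: 16.87
eef_pos: [623.9, 149.5, 211.8]
eef_rot: [3.139, -0.019, 0.001]
wrist_force: [-0.3, 0.1, 0.6]
finger_gap: 80.2
clock: 17.53
eef_pos: [603.4, -117.1, 211.8]
eef_rot: [3.139, -0.019, 0.002]
wrist_force: [0.3, -0.0, 0.2]
finger_gap: 94.1
```

View pics/o3.png

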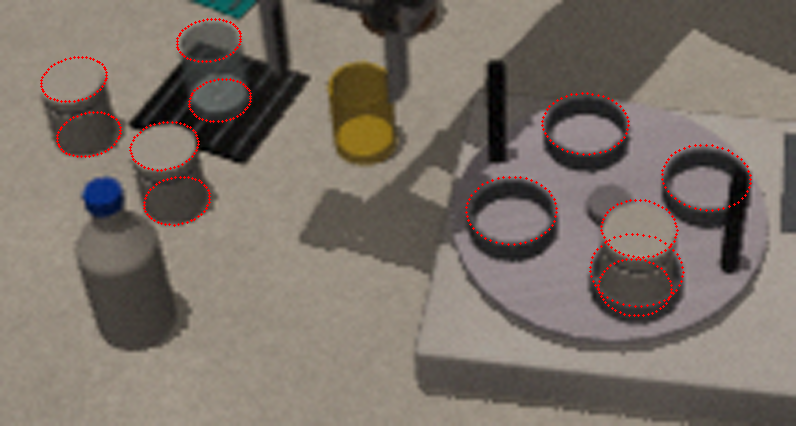

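```bash
python3 -m crank '[{"offset":[0,-0.02,0],"spin":0},{"offset":[-0.002,-0.05,-0.01],"spin":0},{"offset":[-0.002,-0.085,-0.03],"spin":0},{"offset":[-0.002,-0.12,-0.05],"spin":0},{"offset":[-0.002,-0.15,-0.065],"spin":0},{"offset":[-0.002,-0.17,-0.07],"spin":0},{"offset":[-0.002,-0.18,-0.08],"spin":0},{"offset":[-0.002,-0.18,-0.09],"spin":0}]' 1 20
python3 -m crank '[{"offset":[0,0,-0.02],"spin":0},{"offset":[0,0,-0.04],"spin":0},{"offset":[0,0,-0.06],"spin":0},{"offset":[0,0,-0.08],"spin":0},{"offset":[0,0,-0.085],"spin":0},{"offset":[0,0,-0.085],"spin":0},{"offset":[0,0,-0.085],"spin":0},{"offset":[0,0,-0.085],"spin":0}]' 1 20
```

```text
clock: 18.25
eef_pos: [600.7, -304.2, 120.8]
eef_rot: [3.138, -0.019, -0.004]
wrist_force: [0.4, -0.0, 0.7]
finger_gap: 94.0
clock: 18.92
eef_pos: [601.5, -304.1, 37.5]
eef_rot: [3.137, -0.021, -0.004]
wrist_force: [-0.2, 0.9, 0.4]
finger_gap: 94.3
```

```bash
python3 -m crank '[{"offset":[-0.001,0.006,-0.008],"spin":0},{"offset":[-0.001,0.006,-0.008],"spin":0},{"offset":[-0.001,0.006,-0.008],"spin":0},{"offset":[-0.001,0.006,-0.008],"spin":0},{"offset":[-0.001,0.006,-0.008],"spin":0},{"offset":[-0.001,0.006,-0.008],"spin":0},{"offset":[-0.001,0.006,-0.008],"spin":0},{"offset":[-0.001,0.006,-0.008],"spin":0}]' 1 20
python3 -m crank '[{"offset":[0,0,0],"spin":0},{"offset":[0,0,0],"spin":0},{"offset":[0,0,0],"spin":0},{"offset":[0,0,0],"spin":0},{"offset":[0,0,0],"spin":0},{"offset":[0,0,0],"spin":0},{"offset":[0,0,0],"spin":0},{"offset":[0,0,0],"spin":0}]' 0.4 20
python3 -m crank '[{"offset":[0,0,0.01],"spin":0},{"offset":[0,0,0.03],"spin":0},{"offset":[0,0,0.06],"spin":0},{"offset":[0,0,0.09],"spin":0},{"offset":[0,0,0.12],"spin":0},{"offset":[0,0,0.15],"spin":0},{"offset":[0,0,0.18],"spin":0},{"offset":[0,0,0.21],"spin":0}]' - 20
python3 -m crank '[{"offset":[0,0.01,0],"spin":0},{"offset":[0,0.035,0],"spin":0},{"offset":[0,0.07,0],"spin":0},{"offset":[0,0.105,0],"spin":0},{"offset":[0,0.14,0],"spin":0},{"offset":[0,0.17,0],"spin":0},{"offset":[0,0.195,0],"spin":0},{"offset":[0,0.22,0],"spin":0}]' - 20
```

```text
clock: 19.58
eef_pos: [600.5, -298.2, 29.5]
eef_rot: [3.137, -0.021, -0.004]
wrist_force: [0.5, 0.2, -0.3]
finger_gap: 94.4
clock: 20.25
eef_pos: [600.5, -298.3, 29.6]
eef_rot: [3.136, -0.022, -0.004]
wrist_force: [-0.6, -0.7, 1.0]
finger_gap: 60.0
clock: 20.92
eef_pos: [600.2, -298.0, 241.8]
eef_rot: [3.137, -0.022, -0.004]
wrist_force: [0.5, -0.4, -1.6]
finger_gap: 59.9
clock: 21.58
eef_pos: [599.6, -76.1, 241.8]
eef_rot: [3.137, -0.021, -0.003]
wrist_force: [0.5, -0.4, -1.8]
finger_gap: 59.6
```

```bash
python3 -m crank '[{"offset":[0,0.02,0],"spin":0},{"offset":[-0.005,0.05,0],"spin":0},{"offset":[-0.005,0.08,-0.01],"spin":0},{"offset":[-0.005,0.1,-0.03],"spin":0},{"offset":[-0.005,0.107,-0.05],"spin":0},{"offset":[-0.005,0.107,-0.075],"spin":0},{"offset":[-0.005,0.107,-0.095],"spin":0},{"offset":[-0.005,0.107,-0.1],"spin":0}]' - 20
python3 -m crank '[{"offset":[0,0,0],"spin":0},{"offset":[0,0,0],"spin":0},{"offset":[0,0,0],"spin":0},{"offset":[0,0,0],"spin":0},{"offset":[0,0,0],"spin":0},{"offset":[0,0,0],"spin":0},{"offset":[0,0,0],"spin":0},{"offset":[0,0,0],"spin":0}]' - 20
```

```text
clock: 22.25
eef_pos: [592.8, 31.4, 138.5]
eef_rot: [3.137, -0.016, -0.003]
wrist_force: [-0.3, -0.4, -2.8]
finger_gap: 59.5
clock: 22.92
eef_pos: [592.9, 31.4, 138.7]
eef_rot: [3.137, -0.016, -0.003]
wrist_force: [-0.0, 0.0, -2.3]
finger_gap: 59.8
```

Correct x by +2 mm and lower.

```bash
python3 -m crank '[{"offset":[0.002,0,0],"spin":0},{"offset":[0.002,0,-0.006],"spin":0},{"offset":[0.002,0,-0.012],"spin":0},{"offset":[0.002,0,-0.018],"spin":0},{"offset":[0.002,0,-0.023],"spin":0},{"offset":[0.002,0,-0.026],"spin":0},{"offset":[0.002,0,-0.029],"spin":0},{"offset":[0.002,0,-0.029],"spin":0}]' - 20
python3 -m crank '[{"offset":[0,0,-0.001],"spin":0},{"offset":[0,0,-0.001],"spin":0},{"offset":[0,0,-0.001],"spin":0},{"offset":[0,0,-0.001],"spin":0},{"offset":[0,0,-0.001],"spin":0},{"offset":[0,0,-0.001],"spin":0},{"offset":[0,0,-0.001],"spin":0},{"offset":[0,0,-0.001],"spin":0}]' - 20
```

```text
clock: 23.58
eef_pos: [595.0, 31.5, 109.5]
eef_rot: [3.137, -0.017, -0.003]
wrist_force: [-0.6, -0.9, -1.1]
finger_gap: 59.9
clock: 24.25
eef_pos: [595.4, 31.6, 109.2]
eef_rot: [3.137, -0.018, -0.003]
wrist_force: [-1.6, 2.1, 5.4]
finger_gap: 59.8
```

```bash
python3 -m crank '[{"offset":[0,0,0],"spin":0},{"offset":[0,0,0],"spin":0},{"offset":[0,0,0],"spin":0},{"offset":[0,0,0],"spin":0},{"offset":[0,0,0.02],"spin":0},{"offset":[0,0,0.05],"spin":0},{"offset":[0,0,0.08],"spin":0},{"offset":[0,0,0.1],"spin":0}]' 0.85 20
python3 -m crank '[{"offset":[0,-0.02,0],"spin":0},{"offset":[-0.006,-0.055,0],"spin":0},{"offset":[-0.01,-0.09,0],"spin":0},{"offset":[-0.014,-0.125,0],"spin":0},{"offset":[-0.018,-0.16,0],"spin":0},{"offset":[-0.022,-0.195,0],"spin":0},{"offset":[-0.026,-0.23,0],"spin":0},{"offset":[-0.03,-0.265,0],"spin":0}]' 1 20
python3 - <<'E'
from look import *
S=manip.camera('scene')
overlay(S,'pics/o4.png',(110,160,215,115),3.7,PL,[(623.2,149.4,80,74,30),(595,31.4,80,74,30),(551.6,-418.6,0,74,30),(471,-318,4,80,30)])
E
```

```text
clock: 24.92
eef_pos: [595.8, 31.6, 212.0]
eef_rot: [3.137, -0.02, -0.003]
wrist_force: [-0.2, -0.5, 0.6]
finger_gap: 79.8
clock: 25.58
eef_pos: [565.3, -235.1, 212.0]
eef_rot: [3.137, -0.02, -0.003]
wrist_force: [0.7, -0.3, -0.7]
finger_gap: 94.1
```

View pics/o4.png

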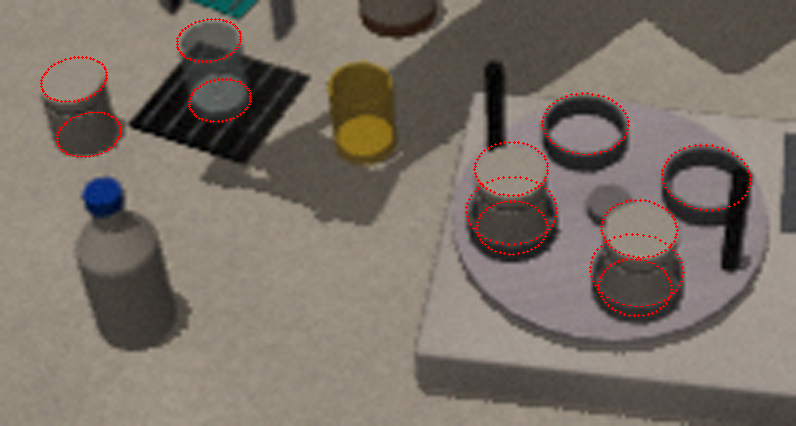

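```bash
python3 -m crank '[{"offset":[-0.002,-0.02,0],"spin":0},{"offset":[-0.005,-0.05,-0.01],"spin":0},{"offset":[-0.008,-0.085,-0.03],"spin":0},{"offset":[-0.01,-0.12,-0.05],"spin":0},{"offset":[-0.013,-0.15,-0.065],"spin":0},{"offset":[-0.014,-0.175,-0.07],"spin":0},{"offset":[-0.014,-0.183,-0.08],"spin":0},{"offset":[-0.014,-0.183,-0.09],"spin":0}]' 1 20
python3 -m crank '[{"offset":[0,0,0],"spin":0},{"offset":[0,0,-0.02],"spin":0},{"offset":[0,0,-0.04],"spin":0},{"offset":[0,0,-0.06],"spin":0},{"offset":[0,0,-0.07],"spin":0},{"offset":[0,0,-0.07],"spin":0},{"offset":[0,0,-0.07],"spin":0},{"offset":[0,0,-0.07],"spin":0}]' 1 20
```

```text
clock: 26.3
eef_pos: [549.6, -425.1, 120.5]
eef_rot: [3.136, -0.02, -0.008]
wrist_force: [0.1, 0.7, -0.2]
finger_gap: 94.0
clock: 26.97
eef_pos: [550.4, -425.1, 52.3]
eef_rot: [3.134, -0.021, -0.008]
wrist_force: [-0.2, -0.7, -0.6]
finger_gap: 94.3
```

```bash
python3 -m crank '[{"offset":[0.001,0.006,-0.008],"spin":0},{"offset":[0.001,0.006,-0.016],"spin":0},{"offset":[0.001,0.006,-0.023],"spin":0},{"offset":[0.001,0.006,-0.023],"spin":0},{"offset":[0.001,0.006,-0.023],"spin":0},{"offset":[0.001,0.006,-0.023],"spin":0},{"offset":[0.001,0.006,-0.023],"spin":0},{"offset":[0.001,0.006,-0.023],"spin":0}]' 1 20
python3 -m crank '[{"offset":[0,0,0],"spin":0},{"offset":[0,0,0],"spin":0},{"offset":[0,0,0],"spin":0},{"offset":[0,0,0],"spin":0},{"offset":[0,0,0],"spin":0},{"offset":[0,0,0],"spin":0},{"offset":[0,0,0],"spin":0},{"offset":[0,0,0],"spin":0}]' 0.4 20
python3 -m crank '[{"offset":[0,0,0.01],"spin":0},{"offset":[0,0,0.03],"spin":0},{"offset":[0,0,0.06],"spin":0},{"offset":[0,0,0.09],"spin":0},{"offset":[0,0,0.12],"spin":0},{"offset":[0,0,0.15],"spin":0},{"offset":[0,0,0.18],"spin":0},{"offset":[0,0,0.21],"spin":0}]' - 20
python3 -m crank '[{"offset":[-0.001,0.01,0],"spin":0},{"offset":[-0.005,0.035,0],"spin":0},{"offset":[-0.01,0.07,0],"spin":0},{"offset":[-0.016,0.105,0],"spin":0},{"offset":[-0.022,0.14,0],"spin":0},{"offset":[-0.028,0.175,0],"spin":0},{"offset":[-0.034,0.21,0],"spin":0},{"offset":[-0.04,0.245,0],"spin":0}]' - 20
```

```text
clock: 27.63
eef_pos: [551.5, -419.3, 29.7]
eef_rot: [3.134, -0.022, -0.008]
wrist_force: [-0.5, 0.5, 0.1]
finger_gap: 94.1
clock: 28.3
eef_pos: [551.5, -419.4, 29.8]
eef_rot: [3.134, -0.022, -0.008]
wrist_force: [0.2, -0.3, 0.2]
finger_gap: 59.7
clock: 28.97
eef_pos: [551.2, -419.1, 241.9]
eef_rot: [3.134, -0.022, -0.008]
wrist_force: [-0.1, -0.1, -1.3]
finger_gap: 59.6
clock: 29.63
eef_pos: [510.4, -172.3, 242.5]
eef_rot: [3.134, -0.022, -0.008]
wrist_force: [0.9, 0.6, -1.1]
finger_gap: 60.1
```

```bash
python3 -m crank '[{"offset":[-0.005,0.035,0],"spin":0},{"offset":[-0.01,0.07,0],"spin":0},{"offset":[-0.015,0.105,0],"spin":0},{"offset":[-0.02,0.14,0],"spin":0},{"offset":[-0.026,0.175,0],"spin":0},{"offset":[-0.031,0.205,0],"spin":0},{"offset":[-0.034,0.225,0],"spin":0},{"offset":[-0.034,0.231,0],"spin":0}]' - 20
python3 -m crank '[{"offset":[0,0,-0.02],"spin":0},{"offset":[0,0,-0.045],"spin":0},{"offset":[0,0,-0.07],"spin":0},{"offset":[0,0,-0.09],"spin":0},{"offset":[0,0,-0.102],"spin":0},{"offset":[0,0,-0.102],"spin":0},{"offset":[0,0,-0.102],"spin":0},{"offset":[0,0,-0.102],"spin":0}]' - 20
```

```text
clock: 30.3
eef_pos: [475.6, 61.2, 243.2]
eef_rot: [3.135, -0.023, -0.005]
wrist_force: [0.0, 0.4, -1.4]
finger_gap: 60.0
clock: 30.97
eef_pos: [476.2, 61.0, 142.4]
eef_rot: [3.135, -0.024, -0.006]
wrist_force: [0.2, -0.2, -2.8]
finger_gap: 59.2
```

```bash
python3 -m crank '[{"offset":[0,-0.002,0],"spin":0},{"offset":[0,-0.002,-0.006],"spin":0},{"offset":[0,-0.002,-0.012],"spin":0},{"offset":[0,-0.002,-0.018],"spin":0},{"offset":[0,-0.002,-0.024],"spin":0},{"offset":[0,-0.002,-0.029],"spin":0},{"offset":[0,-0.002,-0.032],"spin":0},{"offset":[0,-0.002,-0.032],"spin":0}]' - 20
python3 -m crank '[{"offset":[0,0,-0.001],"spin":0},{"offset":[0,0,-0.001],"spin":0},{"offset":[0,0,-0.001],"spin":0},{"offset":[0,0,-0.001],"spin":0},{"offset":[0,0,-0.001],"spin":0},{"offset":[0,0,-0.001],"spin":0},{"offset":[0,0,-0.001],"spin":0},{"offset":[0,0,-0.001],"spin":0}]' - 20
```

```text
clock: 31.63
eef_pos: [476.1, 59.0, 109.9]
eef_rot: [3.135, -0.023, -0.006]
wrist_force: [0.2, 0.8, -2.1]
finger_gap: 60.2
clock: 32.3
eef_pos: [476.4, 59.0, 109.4]
eef_rot: [3.135, -0.025, -0.006]
wrist_force: [-1.5, -0.5, 4.9]
finger_gap: 59.7
```

```bash
python3 -m crank '[{"offset":[0,0,0],"spin":0},{"offset":[0,0,0],"spin":0},{"offset":[0,0,0],"spin":0},{"offset":[0,0,0],"spin":0},{"offset":[0,0,0.02],"spin":0},{"offset":[0,0,0.05],"spin":0},{"offset":[0,0,0.08],"spin":0},{"offset":[0,0,0.1],"spin":0}]' 0.85 20
python3 -m crank '[{"offset":[0,-0.02,0],"spin":0},{"offset":[0,-0.045,0],"spin":0},{"offset":[0,-0.067,0],"spin":0},{"offset":[0,-0.067,0],"spin":0},{"offset":[0,-0.067,-0.015],"spin":0},{"offset":[0,-0.067,-0.03],"spin":0},{"offset":[0,-0.067,-0.046],"spin":0},{"offset":[0,-0.067,-0.046],"spin":0}]' 0 20
python3 - <<'E'
from look import *
S=manip.camera('scene');s=manip.read_state();print(s['eef_pos'],s['finger_gap'])
overlay(S,'pics/o5.png',(110,160,215,115),3.7,PL,[(623.2,149.4,80,74,30),(595,31.4,80,74,30),(476.4,59,80,74,30),(471,-318,4,80,30)])
E
```

```text
clock: 32.97
eef_pos: [476.8, 59.0, 212.0]
eef_rot: [3.135, -0.027, -0.006]
wrist_force: [0.1, 0.8, 0.4]
finger_gap: 79.8
clock: 33.63
eef_pos: [475.5, -7.5, 163.4]
eef_rot: [3.135, -0.022, -0.006]
wrist_force: [-0.5, -1.6, -0.9]
finger_gap: 30.2
[476.14902569  -7.59283677 165.06209171] 25.688296315809723
```

View pics/o5.png

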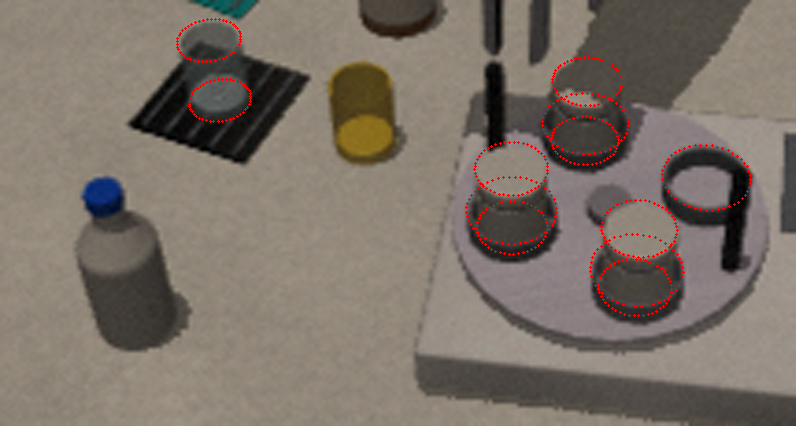

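```bash
cat >> look.py <<'E'
def rotor(p):
    "seat0 angle (deg, mod 180) by darkest pair of posts"
    g=cv2.cvtColor(p['pixels'],cv2.COLOR_RGB2GRAY).astype(np.float32);best=[]
    zs=np.linspace(90,190,20)
    for d in np.arange(0,180,1.):
        v=0
        for k in(0,180):
            a=np.deg2rad(d+45+k);P=np.c_[np.full(20,PL[0]+116*np.cos(a)),np.full(20,PL[1]+116*np.sin(a)),zs]
            q=proj(p,P).astype(np.float32);v+=cv2.remap(g,q[:,0].reshape(1,-1),q[:,1].reshape(1,-1),cv2.INTER_LINEAR).mean()
        best.append((v,d))
    return min(best)
E
python3 - <<'E'
from look import *
print(rotor(manip.camera('scene')))
E
python3 -m crank '[{"offset":[0.005,0,0],"spin":0},{"offset":[0.01,0,0],"spin":0},{"offset":[0.015,0,0],"spin":0},{"offset":[0.022,0,0],"spin":0},{"offset":[0.022,0,0],"spin":0},{"offset":[0.022,0,0],"spin":0},{"offset":[0.022,0,0],"spin":0},{"offset":[0.022,0,0],"spin":0}]' 0 20
python3 -m crank '[{"offset":[0.006,0,0],"spin":0},{"offset":[0.014,0,0],"spin":0},{"offset":[0.026,0,0],"spin":0},{"offset":[0.042,0,0],"spin":0},{"offset":[0.059,0,0],"spin":0},{"offset":[0.076,0,0],"spin":0},{"offset":[0.07,0,0.035],"spin":0},{"offset":[0.06,0,0.07],"spin":0}]' 0 20
python3 - <<'E'
from look import *
for i in range(8): 
    t=manip.read_state()['clock'];p=manip.camera('scene');print(round(t,2),rotor(p))
save(p,'pics/p1.png',200,120,150,150,4)
E
```

```text
(np.float32(23.907959), np.float64(31.0))
clock: 34.4
eef_pos: [498.6, -7.7, 166.2]
eef_rot: [3.135, -0.026, -0.005]
wrist_force: [-0.9, 0.8, -0.1]
finger_gap: 0.6
clock: 35.07
eef_pos: [558.9, -7.6, 234.3]
eef_rot: [3.135, -0.02, -0.005]
wrist_force: [1.1, -0.7, 1.2]
finger_gap: 0.2
35.07 (np.float32(21.260548), np.float64(84.0))
35.12 (np.float32(24.35659), np.float64(89.0))
35.17 (np.float32(25.831886), np.float64(94.0))
35.22 (np.float32(24.870262), np.float64(99.0))
35.27 (np.float32(23.020313), np.float64(103.0))
35.32 (np.float32(21.6854), np.float64(108.0))
35.37 (np.float32(19.088917), np.float64(112.0))
35.42 (np.float32(17.49331), np.float64(116.0))
```

```bash
python3 -m crank '[{"offset":[0,0,0.01],"spin":0},{"offset":[0,0.01,0.02],"spin":0},{"offset":[-0.01,0.04,0.02],"spin":0},{"offset":[-0.02,0.07,0.02],"spin":0},{"offset":[-0.03,0.1,0.02],"spin":0},{"offset":[-0.04,0.13,0.02],"spin":0},{"offset":[-0.05,0.16,0.02],"spin":0},{"offset":[-0.06,0.19,0.02],"spin":0}]' 0 20
python3 - <<'E'
from look import *
for i in range(3):
    t=manip.read_state()['clock'];p=manip.camera('scene');print(round(t,2),rotor(p))
T=manip.camera('top');print('ticks',unproj(T,163.96,212.9,60),unproj(T,163.96,212.9,64))
# disc centre seen at (168,205) of the 8.89x crop
print('disc',unproj(T,168/8.89+144.5,205/8.89+189.5,72))
# scene disc/base
print('scene base ticks off..6 mid', unproj(p,(598-400)/8.89+314.5,(190)/8.89+189.5,60))
E
```

```text
clock: 36.13
eef_pos: [497.7, 184.4, 256.1]
eef_rot: [3.135, -0.025, -0.005]
wrist_force: [0.9, 0.0, -0.3]
finger_gap: 0.6
36.13 (np.float32(24.769287), np.float64(173.0))
36.18 (np.float32(24.137257), np.float64(176.0))
36.23 (np.float32(22.433056), np.float64(0.0))
ticks [446.95435224 287.53519903  60.        ] [446.61287091 286.6610614   64.        ]
disc [447.02944999 286.73629158  72.        ]
scene base ticks off..6 mid [441.61324016 287.85673725  60.        ]
```

```bash
python3 -m crank '[{"offset":[-0.01,0.02,0],"spin":7},{"offset":[-0.02,0.04,0],"spin":14},{"offset":[-0.03,0.06,0],"spin":21},{"offset":[-0.04,0.08,0],"spin":28},{"offset":[-0.05,0.1,0],"spin":35},{"offset":[-0.051,0.103,0],"spin":42},{"offset":[-0.051,0.103,0],"spin":49},{"offset":[-0.051,0.103,0],"spin":56}]' 0.5 20
python3 -m crank '[{"offset":[0,0,0],"spin":7},{"offset":[0,0,0],"spin":14},{"offset":[0,0,0],"spin":21},{"offset":[0,0,0],"spin":28},{"offset":[0,0,0],"spin":35},{"offset":[0,0,0],"spin":42},{"offset":[0,0,0],"spin":49},{"offset":[0,0,0],"spin":56}]' 0.5 20
python3 - <<'E'
from look import *
from scipy.optimize import least_squares as L
for i in range(2):
    t=manip.read_state();p=manip.camera('scene');print(round(t['clock'],2),rotor(p))
print(t['joints'].round(2) if hasattr(t['joints'],'round') else t['joints'])
T=manip.camera('top')
a=np.array([105/8.89+144.5,230/8.89+189.5]);b=np.array([(662-400)/8.89+314.5,106/8.89+189.5])
r=L(lambda P:np.r_[proj(T,P)[0]-a,proj(p,P)[0]-b],[447,287,90]);print('tip',r.x,r.fun)
for z in(90,100,106):
  for P in([447+23*np.cos(2.293),287+23*np.sin(2.293),z],):print(z,proj(T,P)-a,proj(p,P)-b)
E
```

```text
clock: 37.0
eef_pos: [447.7, 285.9, 256.1]
eef_rot: [3.135, -0.025, 0.979]
wrist_force: [-0.6, 0.6, -1.5]
finger_gap: 46.4
clock: 37.67
eef_pos: [448.4, 285.1, 256.6]
eef_rot: [3.134, -0.025, 1.961]
wrist_force: [-0.2, 0.1, 0.0]
finger_gap: 47.4
37.67 (np.float32(20.242626), np.float64(79.0))
37.72 (np.float32(19.934668), np.float64(82.0))
[0.49 0.22 1.51 0.02 1.41 0.08]
tip [435.31821589 302.68765599 103.98187362] [-0.40158301  0.09409626 -0.43238933  0.04102149]
90 [[0.11912656 1.55972579]] [[-0.37714253  2.36372613]]
100 [[-0.63759524  1.32313186]] [[0.07424158 0.25424368]]
106 [[-1.09762564  1.1793004 ]] [[ 0.34721726 -1.02147115]]
```

```bash
python3 -m crank '[{"offset":[0,0.001,0],"spin":6},{"offset":[-0.001,0.002,0],"spin":13},{"offset":[-0.001,0.002,0],"spin":19},{"offset":[-0.001,0.002,0],"spin":19},{"offset":[-0.001,0.002,-0.02],"spin":19},{"offset":[-0.001,0.002,-0.04],"spin":19},{"offset":[-0.001,0.002,-0.05],"spin":19},{"offset":[-0.001,0.002,-0.05],"spin":19}]' 0.5 20
for i in 1 2 3; do python3 -m crank '[{"offset":[0,0,0],"spin":0},{"offset":[0,0,0],"spin":0},{"offset":[0,0,0],"spin":0},{"offset":[0,0,0],"spin":0},{"offset":[0,0,0],"spin":0},{"offset":[0,0,0],"spin":0},{"offset":[0,0,0],"spin":0},{"offset":[0,0,0],"spin":0}]' 0.5 20 | head -1; done
cat > w.py <<'E'
from look import *
for i in range(3):
    t=manip.read_state();p=manip.camera('scene');print(round(t['clock'],2),rotor(p))
E
python3 w.py
for i in 1 2 3; do python3 -m crank '[{"offset":[0,0,0],"spin":0},{"offset":[0,0,0],"spin":0},{"offset":[0,0,0],"spin":0},{"offset":[0,0,0],"spin":0},{"offset":[0,0,0],"spin":0},{"offset":[0,0,0],"spin":0},{"offset":[0,0,0],"spin":0},{"offset":[0,0,0],"spin":0}]' 0.5 20 | head -2; done
python3 w.py
```

```text
clock: 38.48
eef_pos: [446.7, 286.7, 204.5]
eef_rot: [3.138, -0.026, 2.279]
wrist_force: [0.4, 0.1, -0.3]
finger_gap: 46.7
clock: 39.15
clock: 39.82
clock: 40.48
40.48 (np.float32(22.966503), np.float64(134.0))
40.53 (np.float32(21.572998), np.float64(136.0))
40.58 (np.float32(22.652979), np.float64(135.0))
clock: 41.3
eef_pos: [446.7, 286.7, 204.6]
clock: 41.97
eef_pos: [446.7, 286.7, 204.6]
clock: 42.63
eef_pos: [446.7, 286.7, 204.6]
42.63 (np.float32(20.86206), np.float64(135.0))
42.68 (np.float32(22.644238), np.float64(135.0))
42.73 (np.float32(22.239893), np.float64(137.0))
```

Run:
```python
from look import *
S=manip.camera('scene');print(rotor(S))
save(S,'pics/p2.png',120,110,250,170,3.2)
```

```text
(np.float32(22.939453), np.float64(135.0))
```

View pics/p2.png

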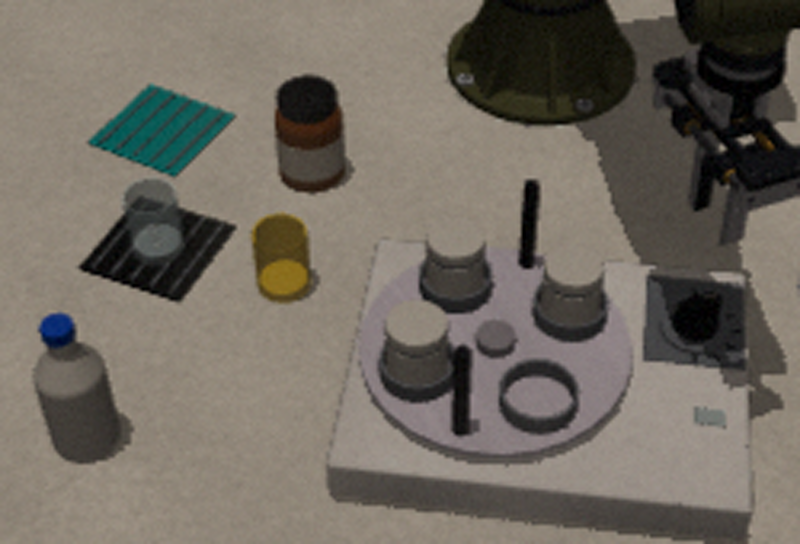

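```bash
python3 -m crank '[{"offset":[0,0,-0.02],"spin":0},{"offset":[0,0,-0.045],"spin":0},{"offset":[0,0,-0.07],"spin":0},{"offset":[0,0,-0.09],"spin":0},{"offset":[0,0,-0.105],"spin":0},{"offset":[0,0,-0.115],"spin":0},{"offset":[0,0,-0.122],"spin":0},{"offset":[0,0,-0.122],"spin":0}]' 0.5 20
python3 -m crank '[{"offset":[0,0,0],"spin":0},{"offset":[0,0,0],"spin":0},{"offset":[0,0,0],"spin":0},{"offset":[0,0,0],"spin":0},{"offset":[0,0,0],"spin":0},{"offset":[0,0,0],"spin":0},{"offset":[0,0,0],"spin":0},{"offset":[0,0,0],"spin":0}]' 0 20
```

```text
clock: 43.5
eef_pos: [446.4, 286.6, 81.6]
eef_rot: [3.139, -0.026, 2.279]
wrist_force: [0.5, 0.3, -0.1]
finger_gap: 47.0
clock: 44.17
eef_pos: [448.6, 288.3, 82.4]
eef_rot: [3.132, -0.025, 2.279]
wrist_force: [15.7, 14.0, -10.8]
finger_gap: 13.6
```

```bash
python3 -m crank '[{"offset":[0.001,0.001,0],"spin":0},{"offset":[0.001,0.001,0],"spin":0},{"offset":[0.001,0.001,0],"spin":0},{"offset":[0.001,0.001,0],"spin":0},{"offset":[0.001,0.001,0],"spin":0},{"offset":[0.001,0.001,0],"spin":0},{"offset":[0.001,0.001,0],"spin":0},{"offset":[0.001,0.001,0],"spin":0}]' 0 20
python3 -m crank '[{"offset":[0,0,0],"spin":-5},{"offset":[0,0,0],"spin":-10},{"offset":[0,0,0],"spin":-15},{"offset":[0,0,0],"spin":-20},{"offset":[0,0,0],"spin":-25},{"offset":[0,0,0],"spin":-30},{"offset":[0,0,0],"spin":-30},{"offset":[0,0,0],"spin":-30}]' 0 20
```

```text
clock: 44.83
eef_pos: [448.9, 288.6, 82.4]
eef_rot: [3.134, -0.025, 2.279]
wrist_force: [-4.5, -5.1, 2.9]
finger_gap: 13.6
clock: 45.5
eef_pos: [449.1, 288.6, 82.4]
eef_rot: [3.134, -0.025, 1.758]
wrist_force: [4.8, 1.7, -4.4]
finger_gap: 13.8
```

```bash
python3 -m crank '[{"offset":[0,0,0],"spin":-5},{"offset":[0,0,0],"spin":-10},{"offset":[0,0,0],"spin":-15},{"offset":[0,0,0],"spin":-20},{"offset":[0,0,0],"spin":-25},{"offset":[0,0,0],"spin":-29.5},{"offset":[0,0,0],"spin":-29.5},{"offset":[0,0,0],"spin":-29.5}]' 0 20
python3 -m crank '[{"offset":[0,0,0],"spin":0},{"offset":[0,0,0],"spin":0},{"offset":[0,0,0],"spin":0},{"offset":[0,0,0.01],"spin":0},{"offset":[0,0,0.03],"spin":0},{"offset":[0,0,0.06],"spin":0},{"offset":[0,0,0.09],"spin":0},{"offset":[0,0,0.12],"spin":0}]' 0.5 20
python3 -m crank '[{"offset":[-0.01,0,0.02],"spin":0},{"offset":[-0.03,0,0.04],"spin":0},{"offset":[-0.06,0,0.04],"spin":0},{"offset":[-0.09,0,0.04],"spin":0},{"offset":[-0.11,0,0.04],"spin":0},{"offset":[-0.11,0,0.04],"spin":0},{"offset":[-0.11,0,0.04],"spin":0},{"offset":[-0.11,0,0.04],"spin":0}]' 0.5 20
python3 - <<'E'
from look import *
S=manip.camera('scene');T=manip.camera('top');print(rotor(S))
save(S,'pics/f1.png',115,130,250,150,3)
save(T,'pics/f2.png',145,190,45,50,8);save(S,'pics/f3.png',315,190,45,50,8)
a=cv2.imread('pics/f2.png');b=cv2.imread('pics/f3.png');cv2.imwrite('pics/f4.png',np.hstack([a,b]))
E
```

```text
clock: 46.17
eef_pos: [449.5, 288.6, 82.5]
eef_rot: [3.133, -0.025, 1.246]
wrist_force: [4.6, 0.9, -5.2]
finger_gap: 13.9
clock: 46.83
eef_pos: [449.1, 288.5, 204.8]
eef_rot: [3.133, -0.026, 1.246]
wrist_force: [0.8, 0.7, -0.1]
finger_gap: 46.8
clock: 47.5
eef_pos: [339.6, 288.6, 245.4]
eef_rot: [3.132, -0.026, 1.247]
wrist_force: [-0.2, -0.7, 0.9]
finger_gap: 47.0
(np.float32(21.505714), np.float64(135.0))
```

View pics/f4.png

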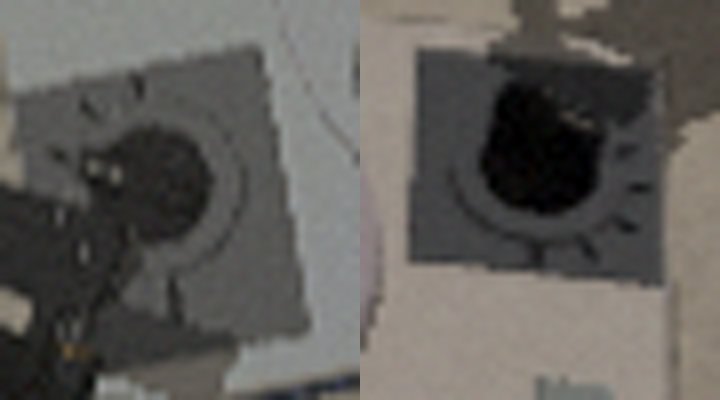

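View pics/f1.png

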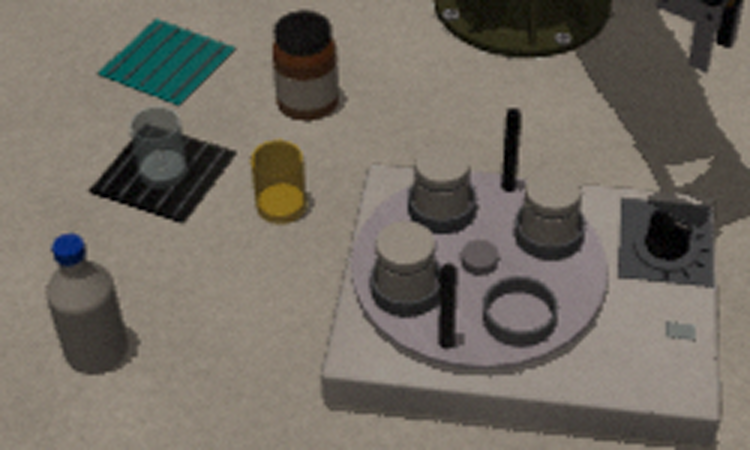

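```bash
python3 -c "
from cell import manip
print(manip.sign_off())"
```

```text
the job is handed in; nothing more can be done
None
```

I did the job in the order asked and handed it in at about 48 s on the robot's clock.

- **Beaker:** it stands upright in the middle of the black ribbed mat. The yellow look-alike beaker and the teal mat were left alone.
- **Jars:** there were three, and each stands upright in its own seat, down inside the rim. One seat is empty. Each bottomed out in its seat at the expected height, and the last picture shows all three still in place.
- **Spin:** I pushed one post once and lifted the gripper clear. With nothing touching it, the platform turned at about 95°/s (1.65 rad/s) at first and was still at about 70°/s a second later. From about 40.5 s my readings stayed at 135–137° until the last check, so it had stopped before I gripped the selector at about 44 s.
- **Selector:** it started at the second click. I turned it 59° clockwise, and after letting go the pointer lines up with the fourth tick. I measured about 196° in the top view against about 199° for the tick, though the arm hid the ticks between off and the fourth in that picture.

My first estimate of the selector's position was about 3 mm off. Gripping it gave about 24 N at the wrist until I recentred, well under the limit. No check failed.

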